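# Gauge an unmarked saw bush and sort it

## Task

Take the steel bush that lies alone on the small square cork pad, slide it squarely down the stepped gauge post until it stops, and press it home there for a second with a light, steady push of about 10 N (keep it below 20 N at all times); see which step it stopped on: the land just under it has one, two or three grooves. Then lift it off and set it down flat, without dropping it, in the middle of the tray compartment that has the same number of brass studs, and let go. Leave the other two bushes, the chisel and the carved stone where they are.

Things in the scene. Friction and masses are not known exactly. Their poses are not given: they have to be found in the camera images.
- bush_a_center (a point): steel saw-arbor reducing bush, a plain round ring 46 mm outside diameter, 22 mm high, 0.08 to 0.3 kg, lying flat with its bore upright; the three bushes differ only in bore (24, 30 or 36 mm, unmarked, not told which is which). The point is its centre, half-way up; z is the bore axis. Which bush lies on which pad varies
- bush_b_center (a point): steel saw-arbor reducing bush, a plain round ring 46 mm outside diameter, 22 mm high, 0.08 to 0.3 kg, lying flat with its bore upright; the three bushes differ only in bore (24, 30 or 36 mm, unmarked, not told which is which). The point is its centre, half-way up; z is the bore axis. Which bush lies on which pad varies
- bush_c_center (a point): steel saw-arbor reducing bush, a plain round ring 46 mm outside diameter, 22 mm high, 0.08 to 0.3 kg, lying flat with its bore upright; the three bushes differ only in bore (24, 30 or 36 mm, unmarked, not told which is which). The point is its centre, half-way up; z is the bore axis. Which bush lies on which pad varies
- square_pad_top (a point): centre of the top of the small square cork pad, 85 by 85 mm, 6 mm thick, fixed to the bench, on which the one bush to be gauged lies
- gauge_axis (a point): foot of the axis of the fixed steel gauge post, at bench height, z up along it. The post is round and 81 mm high: a foot disc 84 mm across, 12 mm high, then lands that get thinner upwards, joined by short sloping shoulders (about 30 degrees from level), and a plain top land 22 mm across (61 to 71 mm height) under a 45 degree nose, 10 mm across at its tip. Steel on steel, rigid
- seat_one (a point): on the post's axis, 60 mm above the bench, at the topmost shoulder: the level where the underside of a bush of 24 mm bore comes to rest (to about 1 mm); z up. The land just under it is 28 mm across, 46 to 59 mm height, one groove
- seat_two (a point): on the post's axis, 45 mm above the bench, at the middle shoulder: the level where the underside of a bush of 30 mm bore comes to rest (to about 1 mm); z up. The land just under it is 34 mm across, 31 to 44 mm height, two grooves
- seat_three (a point): on the post's axis, 30 mm above the bench, at the lowest shoulder: the level where the underside of a bush of 36 mm bore comes to rest (to about 1 mm); z up. The land just under it is 44 mm across, 12 to 28 mm height, three grooves
- tray_one (a point): centre of the inner floor of the tray compartment with one brass stud on its rims. Tray axes: x along the row (one, two, three towards +x), y along each compartment's length, z up. Each compartment is 74 mm (x) by 120 mm (y) inside; floor 8 mm above the bench, walls 8 mm thick and 20 mm high above the bench
- tray_two (a point): centre of the inner floor of the tray compartment with two brass studs on its rims. Tray axes: x along the row (one, two, three towards +x), y along each compartment's length, z up. Each compartment is 74 mm (x) by 120 mm (y) inside; floor 8 mm above the bench, walls 8 mm thick and 20 mm high above the bench
- tray_three (a point): centre of the inner floor of the tray compartment with three brass studs on its rims. Tray axes: x along the row (one, two, three towards +x), y along each compartment's length, z up. Each compartment is 74 mm (x) by 120 mm (y) inside; floor 8 mm above the bench, walls 8 mm thick and 20 mm high above the bench
- chisel: loose stone chisel, 180 mm long, lying on the bench beyond the work, a bystander; origin at its middle, underside, x along it
- stone: loose small carved stone, stepped block 90 by 70 mm, 61 mm high, a bystander; origin at the centre of its underside
There are look-alikes about, which are no part of the job. Leave any orange look-alike of the part that bears bush_b_center alone.

How it is judged:
By the outcome, as a careful person would: the job done as asked, in the order asked, and still so for the second after the job is handed in, with the robot touching nothing.
It also fails if it takes over 61 s, if anything falls off the work surface, if the arm or the gripper's body presses on something with over 40 N, if the wrist force passes 120 N, or if a joint passes its speed limit or range.

## Robot

A 6-joint arm with a two-finger parallel gripper is mounted at the origin on the work surface. World frame = base frame: x ahead of the robot, y to its left, z up, the work surface at z = 0. Lengths are in m, angles in rad, forces in N, time in s.
With the tool pointing down it reaches from about 0.275 to 0.775 m from the base axis. Payload 14.6 kg.
Tool frame: the origin (TCP) lies between the finger pads; the fingertips stand 19 mm ahead of it and the grasp point (between the pads) is the TCP; z points along the fingers, y is the line along which they close (so a half turn about z gives the same grasp; the last joint's range is limited). The gripper opens to 85 mm and grips with 20 to 120 N. Pads are 22 mm wide; open, the fingers measure 114 mm over their backs; the gripper's body (76 mm by 85 mm) begins 54 mm behind the grasp point. The pads swing forward as they close: fully open they stand 13 mm farther back than shut.
Start: joints at [0.978, 0.263, -0.048, 1.259, 0, 1.415], TCP at [0.223, 0.475, 0.25] pointing down, gripper open.
Joint ranges: [-2.65, 2.65], [-0.89, 1.7], [-1.18, 1.37], [-2.13, 2.11], [-1.35, 1.29], [-3.14, 3.14]. Speed limits (rad/s): [1.89, 1.89, 2.57, 2.79, 3.14, 3.14].

## Interface

Orientations are given as a unit quaternion [w, x, y, z].
In Python, from workcell import readout, cams, robot gives the robot as it stands.
- The arm moves only by the tool jog_arm, never from a script. Its argument "series" is a list of rows, each a list of 7 numbers: the shift along the tool's x, y, z each as a share of 0.5 m, from -1 to 1, then the turn, a rotation vector about the tool's x, y, z each as a share of 0.5 rad, from -1 to 1, then the closure, from 0 (fully open) to 1 (shut). A call has 1 to 20 rows; each row is the pose to reach, as a shift and turn from the pose commanded when the call began, along the tool's axes at that moment; what a row does not reach only later rows make up. A row lasts 1/10 s, in which the tool goes at most 50 mm and 8.59 degrees, less where a joint would pass 70% of its speed; a pose out of reach is approached as far as the arm can. A call with a number of a shift or a turn outside -1 to 1 is refused whole. A call with a gripper value outside its range is refused whole. The fingers move at their own pace and stop on an object; "force" is the grip in N (left out, the last holds). Time passes only in rows, so rows that repeat a pose let the fingers close. It gives the time, the measured TCP pose, the force, the opening and the grip force at its end, in the units of the state.
- readout.observe(): the state, without advancing time (a new reading comes with each control period).
- cams.snapshot(name): name is "scene" or "top" or "wrist"; returns a dict with "frame" (480x640x3 uint8, red, green, blue), "mtx" (3x3 intrinsics, pixels), "R" (3x3) and "t" (3): a world point X has camera coordinates R X + t; the wrist camera has in their place "T_tool_cam" (4x4, takes a point from camera to tool coordinates, whose origin is the TCP and whose axes are the flange's). Camera axes: x right, y down, z forward; pixel columns grow to the right and rows downward; lengths in m; the calibration is good to about 2 mm. A picture is of the moment at which its call begins: read the wrist's pose just before it. There is no depth.
- robot.hand_in(): hands the job in; it is judged then, once.
The state is a dict: "t": time; "joint_positions": joint angles; "joint_vel": joint speeds; "effort": joint torques, N m; "tool_pos": TCP position; "tcp_rot": TCP orientation; "contact_force": force on the tool from outside, world axes, zero at the start; "ft_torque": the same for the moment, N m; "finger_gap": opening from 0.0 (shut) to 1.0 (fully open); "finger_force": force on a finger pad.
Only numpy, scipy, OpenCV 4.12 (cv2) and the standard library are available. Lean on these libraries where they do the work, as an engineer would, in place of code of your own. Each camera call takes 0.05 s, during which the arm holds its last target. There are 200 camera calls.

## Working session

There is one attempt and no reset: what is moved stays moved. The work goes in short steps, Python scripts to look and compute and a tool call to move; the robot and the scene stay as the last step left them, time stands still between calls to the robot, and variables do not carry over. Pictures are saved under pics/ and viewed, at most 12 in all, crops included, and the job is handed in when it is done.

Besides the shell and the picture viewer there is one more tool, called after "Emit:" by a JSON object that holds its "name" and its "arguments". jog_arm: Moves the arm, as the interface text tells. Its arguments: {"type":"object","properties":{"series":{"type":"array"},"force":{"type":"number"}},"required":["series"]}

```bash
mkdir -p pics
python3 - <<'E'
from workcell import readout,cams,robot
import cv2,pickle
s=readout.observe();print({k:s[k] for k in('t','tool_pos','tcp_rot','contact_force','finger_gap')})
d={}
for n in('scene','top'):
    c=cams.snapshot(n);d[n]=c;cv2.imwrite(f'pics/{n}0.png',c['frame'][:,:,::-1]);print(n,c['mtx'],c['R'],c['t'])
pickle.dump(d,open('s0.pkl','wb'))
E
```

```text
{'t': 0.0, 'tool_pos': array([0.22244171, 0.47526525, 0.24981577]), 'tcp_rot': array([-1.98083725e-04,  2.17149084e-01,  9.76138301e-01, -5.04189686e-04]), 'contact_force': array([-0.10331165,  0.24695815, -0.09093794]), 'finger_gap': 1.0000371014153617}
scene [[444.39337648   0.         315.90606924]
 [  0.         444.39337648 239.73834285]
 [  0.           0.           1.        ]] [[-0.02593284  0.99963234  0.00791699]
 [ 0.86710526  0.02643431 -0.49742306]
 [-0.49744945 -0.00603473 -0.86747197]] [ 0.11256124 -0.4855998   1.32977808]
top [[594.67955402   0.         309.93054594]
 [  0.         594.67955402 246.73277131]
 [  0.           0.           1.        ]] [[ 0.02815795 -0.99944496  0.01780181]
 [-0.98748844 -0.03057654 -0.15469863]
 [ 0.15515708 -0.01322308 -0.98780131]] [-0.13191075  0.61093046  1.40630113]
```

View pics/top0.png

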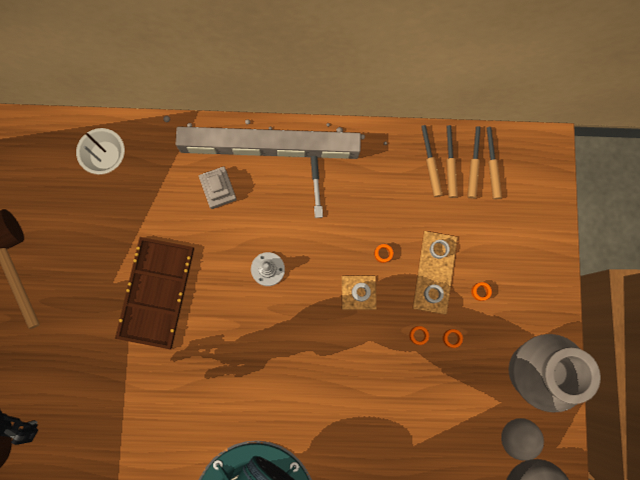

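View pics/scene0.png

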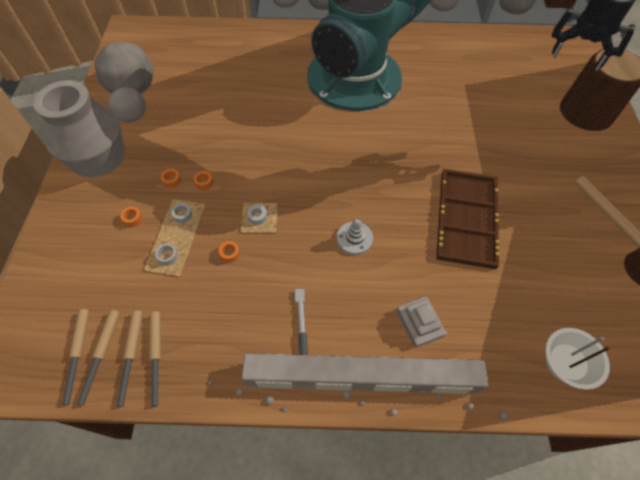

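The top view shows the square pad with its bush at about (361,292), the gauge post at (267,268), and the tray spanning (117..195, 237..347) with studs. In the scene view the same things are at (257,214), (355,237) and (468,218). Next I'll zoom in and measure.

```bash
cat > h.py <<'E'
import numpy as np,cv2,pickle
def cast(c,uv,z):
    uv=np.atleast_2d(uv).astype(float)
    d=(np.linalg.inv(c['mtx'])@np.c_[uv,np.ones(len(uv))].T).T@c['R']
    o=-c['R'].T@c['t']
    return o+d*((z-o[2])/d[:,2])[:,None]
def proj(c,X):
    p=(np.atleast_2d(X)@c['R'].T+c['t'])@c['mtx'].T
    return p[:,:2]/p[:,2:]
E
python3 - <<'E'
from h import *
d=pickle.load(open('s0.pkl','rb'))
t,s=d['top'],d['scene']
def crop(c,x,y,w,h,f):return cv2.resize(c['frame'][y:y+h,x:x+w],None,fx=f,fy=f,interpolation=cv2.INTER_CUBIC)
o=np.zeros((600,800,3),np.uint8)
o[:480,:400]=crop(t,110,230,100,120,4)
o[:300,400:800]=crop(t,335,262,66,50,6.0606)[:300,:400] if crop(t,335,262,66,50,6.0606).shape[1]>=400 else 0
o[300:600,400:720]=crop(t,235,240,64,60,5)
cv2.imwrite('pics/z.png',o[:,:,::-1])
# saturation-based grey masks
for n,c,(x,y,w,h),z in(('bush',t,(342,275,36,34),.028),('bush',s,(243,202,32,28),.028),('foot',t,(240,245,55,50),.012),('foot',s,(330,212,50,48),.012)):
    hsv=cv2.cvtColor(c['frame'],cv2.COLOR_RGB2HSV)[y:y+h,x:x+w]
    m=(hsv[...,1]<70).astype(np.uint8)
    cs,_=cv2.findContours(m,cv2.RETR_EXTERNAL,cv2.CHAIN_APPROX_NONE)
    k=max(cs,key=cv2.contourArea);
    hull=k[:,0]+[x,y]
    P=cast(c,hull,z)[:,:2]
    (cx,cy),r=cv2.minEnclosingCircle(P.astype(np.float32))
    print(n,len(k),cv2.fitEllipse(k+[x,y]),'circ',cx,cy,r, 'mid',(P.max(0)+P.min(0))/2,np.ptp(P,axis=0))
# brass studs
hsv=cv2.cvtColor(t['frame'],cv2.COLOR_RGB2HSV)
for n,c,(x,y,w,h) in(('top',t,(110,230,100,120)),('scene',s,(425,160,85,115))):
    H=cv2.cvtColor(c['frame'],cv2.COLOR_RGB2HSV)[y:y+h,x:x+w]
    m=((H[...,0]>15)&(H[...,0]<35)&(H[...,1]>100)&(H[...,2]>110)).astype(np.uint8)
    k,_,st,ce=cv2.connectedComponentsWithStats(m)
    for i in range(1,k):
        if st[i,4]<60: print(n,st[i,4],(ce[i]+[x,y]).round(1),cast(c,ce[i]+[x,y],.02)[0].round(3))
E
```

```text
bush 51 ((360.702880859375, 291.63409423828125), (17.240711212158203, 17.476333618164062), 10.145055770874023) circ 0.5104119777679443 -0.24144510924816132 0.022873317822813988 mid [ 0.51046601 -0.24144386] [0.04222024 0.04199098]
bush 56 ((256.77508544921875, 214.09835815429688), (19.290679931640625, 19.522090911865234), 95.94474029541016) circ 0.5134890675544739 -0.2405155748128891 0.02782115899026394 mid [ 0.51411586 -0.24012308] [0.05386597 0.0466796 ]
foot 93 ((267.2833557128906, 268.8139953613281), (32.31491470336914, 32.487083435058594), 147.09881591796875) circ 0.5614439249038696 -0.010248309001326561 0.042043913155794144 mid [ 0.56121304 -0.00902681] [0.08077787 0.08036591]
foot 99 ((354.453369140625, 237.35301208496094), (33.48365783691406, 35.366851806640625), 97.4867935180664) circ 0.5573381185531616 -0.008709641173481941 0.048506204038858414 mid [ 0.55733809 -0.00758928] [0.09553663 0.08234915]
top 10 [137.5 247.8] [0.603 0.314 0.02 ]
top 9 [136. 254.] [0.588 0.316 0.02 ]
top 11 [188.1 257.6] [0.582 0.187 0.02 ]
top 12 [134.5 260.5] [0.571 0.319 0.02 ]
top 11 [186.6 263.9] [0.567 0.19  0.02 ]
top 11 [185.2 270.2] [0.551 0.192 0.02 ]
top 11 [129.1 283.6] [0.514 0.328 0.02 ]
top 11 [127.4 290.1] [0.498 0.331 0.02 ]
top 11 [180.1 293.6] [0.493 0.201 0.02 ]
top 12 [178.5 300. ] [0.477 0.204 0.02 ]
top 10 [120.2 320. ] [0.424 0.343 0.02 ]
top 12 [171.7 330.2] [0.403 0.216 0.02 ]
scene 9 [444.1 181.3] [0.396 0.219 0.02 ]
scene 14 [496.7 189.5] [0.417 0.347 0.02 ]
scene 12 [442.7 205.8] [0.47  0.207 0.02 ]
scene 13 [442.4 211.4] [0.487 0.204 0.02 ]
scene 14 [497.2 214.4] [0.491 0.335 0.02 ]
scene 15 [497.1 219.6] [0.506 0.332 0.02 ]
scene 11 [441.2 231.8] [0.544 0.195 0.02 ]
scene 12 [441.1 237.7] [0.56  0.193 0.02 ]
scene 15 [497.5 241.1] [0.565 0.323 0.02 ]
scene 13 [440.6 243.6] [0.576 0.19  0.02 ]
scene 15 [497.5 247.1] [0.581 0.32  0.02 ]
scene 15 [497.5 252.9] [0.596 0.317 0.02 ]
```

View pics/z.png

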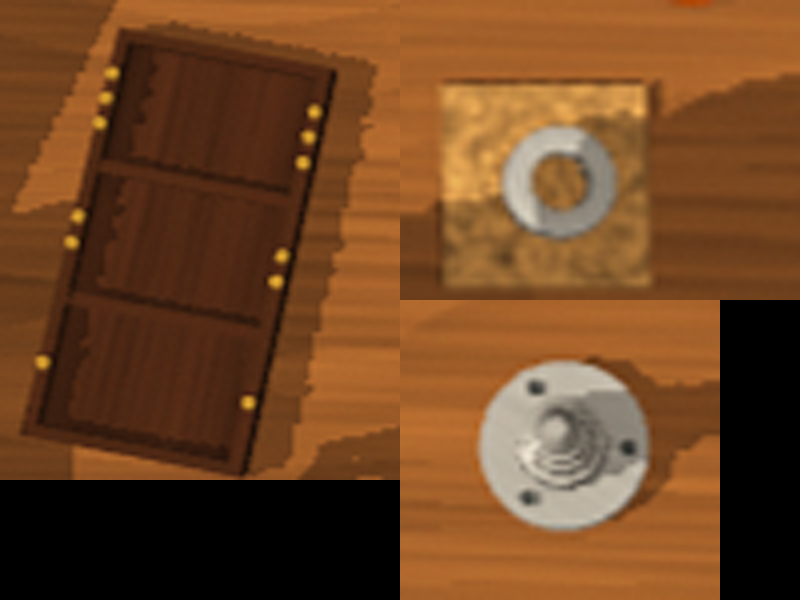

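The zoom shows the bush on the square pad with a bore about half its outside diameter. The tray compartments run from one stud at the bottom to three at the top, and the post nose is near (267,266). I'll get exact positions from the wrist camera on the way, starting over the tray with the yaw aligned to it.

Emit:
{"name": "jog_arm", "arguments": {"series": [[-0.62,-0.16,0,0,0,-0.55,0],[-0.62,-0.16,0,0,0,-0.55,0],[-0.62,-0.16,0,0,0,-0.55,0],[-0.62,-0.16,0,0,0,-0.55,0],[-0.62,-0.16,0,0,0,-0.55,0],[-0.62,-0.16,0,0,0,-0.55,0],[-0.62,-0.16,0,0,0,-0.55,0],[-0.62,-0.16,0,0,0,-0.55,0],[-0.62,-0.16,0,0,0,-0.55,0],[-0.62,-0.16,0,0,0,-0.55,0]]}}

```text
t: 1.1
tool_pos: [0.4687, 0.2721, 0.2502]
tcp_rot: [-0.0, 0.081, 0.997, -0.0]
contact_force: [0.1, -0.8, 0.1]
finger_gap: 1.007
finger_force: 0.0
```

```bash
cat >> h.py <<'E'
from scipy.spatial.transform import Rotation as Ro
def rot(s): q=s['tcp_rot']; return Ro.from_quat([q[1],q[2],q[3],q[0]])
def wristcam():
    from workcell import readout,cams
    s=readout.observe();c=cams.snapshot('wrist')
    T=np.eye(4);T[:3,:3]=rot(s).as_matrix();T[:3,3]=s['tool_pos']
    E=np.linalg.inv(T@c['T_tool_cam']);c['R'],c['t']=E[:3,:3],E[:3,3];c['s']=s
    return c
def rel(target,yaw=None):
    "shares to reach target pos with tool down, tool y at yaw (deg)"
    from workcell import readout
    s=readout.observe();R=rot(s);p=R.inv().apply(np.array(target)-s['tool_pos'])/.5
    out=[p.round(3)]
    if yaw is not None:
        a=np.deg2rad(yaw);y=[np.cos(a),np.sin(a),0];z=[0,0,-1]
        G=Ro.from_matrix(np.c_[np.cross(y,z),y,z]);out.append(((R.inv()*G).as_rotvec()/.5).round(3))
    print('t',round(s['t'],2),'pos',s['tool_pos'].round(4),'F',s['contact_force'].round(1),'gap',round(s['finger_gap'],3),'rel',*out)
E
python3 - <<'E'
from h import *
c=wristcam();pickle.dump(c,open('w1.pkl','wb'));cv2.imwrite('pics/w1.png',c['frame'][:,:,::-1])
print(c['T_tool_cam'].round(3),c['mtx'][0,0]);rel([.559,-.009,.25],80.6)
E
```

```text
[[-0.    -0.945 -0.328  0.085]
 [ 1.    -0.     0.    -0.002]
 [-0.001 -0.328  0.945 -0.125]
 [ 0.     0.     0.     1.   ]] 391.4626529014429
t 1.15 pos [0.4686 0.2722 0.2503] F [-0.8  0.3  0.6] gap 1.0 rel [-0.269 -0.526  0.001] [-0.    -0.001  0.005]
```

View pics/w1.png

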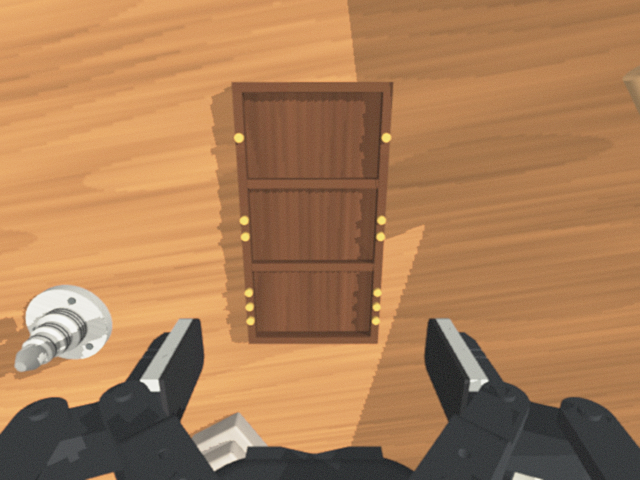

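The wrist view shows the tray upright in the image, with the one-stud compartment on top (studs at (239,138) and (386,138)). The yaw is aligned with the tray, and the post is at lower left, about (67,325). Now over the post.

Emit:
{"name": "jog_arm", "arguments": {"series": [[-0.1,-0.53,0,0,0,0,0],[-0.1,-0.53,0,0,0,0,0],[-0.1,-0.53,0,0,0,0,0],[-0.1,-0.53,0,0,0,0,0],[-0.1,-0.53,0,0,0,0,0],[-0.1,-0.53,0,0,0,0,0],[-0.1,-0.53,0,0,0,0,0],[-0.1,-0.53,0,0,0,0,0]]}}

```text
t: 1.95
tool_pos: [0.4756, 0.0026, 0.2504]
tcp_rot: [0.0, 0.081, 0.997, 0.0]
contact_force: [0.8, 0.7, -0.1]
finger_gap: 1.0
finger_force: 0.0
```

Run:
```python
from h import *
c=pickle.load(open('w1.pkl','rb'))
H=cv2.cvtColor(c['frame'],cv2.COLOR_RGB2HSV)
m=((H[...,0]>20)&(H[...,0]<32)&(H[...,1]>100)&(H[...,2]>170)).astype(np.uint8);m[:,:220]=0;m[:,400:]=0
k,_,st,ce=cv2.connectedComponentsWithStats(m)
for i in range(1,k):
    if 20<st[i,4]<200: print(st[i,4],ce[i].round(1),cast(c,ce[i],.02)[0].round(4))
c=wristcam();pickle.dump(c,open('w2.pkl','wb'));cv2.imwrite('pics/w2.png',c['frame'][:,:,::-1]);rel([.512,-.241,.22],80.6)
```

```text
57 [238.3 137.4] [0.401  0.2144 0.02  ]
56 [385.9 137.3] [0.422  0.3426 0.02  ]
51 [243.7 220.2] [0.4759 0.2024 0.02  ]
44 [381.3 220. ] [0.4967 0.3305 0.02  ]
50 [244.8 236.4] [0.4918 0.1999 0.02  ]
48 [380.4 236.5] [0.5129 0.3279 0.02  ]
42 [248.2 292.5] [0.5506 0.1903 0.02  ]
38 [377.3 292.5] [0.5717 0.3185 0.02  ]
39 [249.1 306.9] [0.5667 0.1877 0.02  ]
38 [376.3 306.8] [0.5876 0.3158 0.02  ]
38 [250.2 320.8] [0.5827 0.1852 0.02  ]
37 [375.5 320.7] [0.6035 0.3132 0.02  ]
t 2.0 pos [0.4756 0.003  0.2504] F [-0.6 -0.1 -0.3] gap 0.999 rel [-0.15  -0.47   0.061] [0.    0.    0.005]
```

View pics/w2.png

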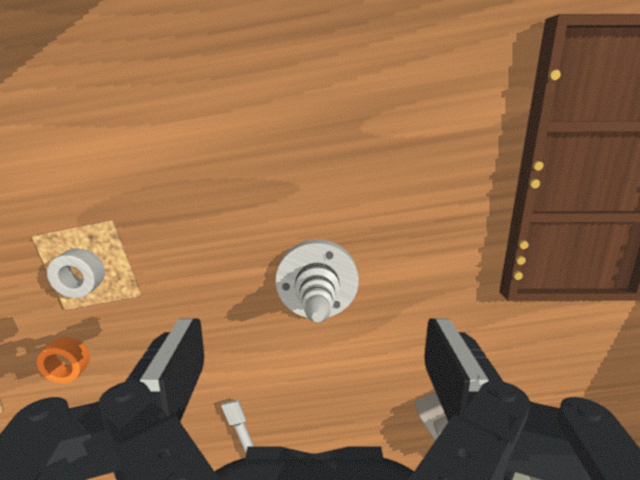

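The wrist view shows the post standing at (317,280) on its foot disc, with the nose at about (317,313), and the pad with the bush at (76,273). Now toward the bush.

Emit:
{"name": "jog_arm", "arguments": {"series": [[0,-0.47,0.06,0,0,0,0],[0,-0.47,0.06,0,0,0,0],[0,-0.47,0.06,0,0,0,0],[0,-0.47,0.06,0,0,0,0],[0,-0.47,0.06,0,0,0,0],[0,-0.47,0.06,0,0,0,0],[0,-0.47,0.06,0,0,0,0],[0,-0.47,0.06,0,0,0,0]]}}

```text
t: 2.8
tool_pos: [0.4382, -0.2284, 0.2205]
tcp_rot: [0.0, 0.08, 0.997, 0.0]
contact_force: [0.1, -0.6, -0.5]
finger_gap: 0.996
finger_force: 0.0
```

```bash
cat >> h.py <<'E'
def circ(c,roi,z,hi=60,lo=90):
    "world centre of the biggest grey round blob in roi (x,y,w,h), outline taken at height z"
    x,y,w,h=roi;H=cv2.cvtColor(c['frame'],cv2.COLOR_RGB2HSV)[y:y+h,x:x+w]
    m=((H[...,1]<hi)&(H[...,2]>lo)).astype(np.uint8)
    k=max(cv2.findContours(m,cv2.RETR_EXTERNAL,cv2.CHAIN_APPROX_NONE)[0],key=cv2.contourArea)+[x,y]
    P=cast(c,k[:,0],z)[:,:2].astype(np.float32)
    return k[:,0].mean(0).round(1),P,cv2.minEnclosingCircle(P),(P.max(0)+P.min(0))/2,np.ptp(P,axis=0)
E
python3 - <<'E'
from h import *
c=pickle.load(open('w2.pkl','rb'))
r=circ(c,(265,225,105,110),.012);print('foot',r[0],r[2:])
c=wristcam();pickle.dump(c,open('w3.pkl','wb'));cv2.imwrite('pics/w3.png',c['frame'][:,:,::-1]);rel([.512,-.241,.12],80.7)
print(proj(c,[[.511,-.241,.028]]))
E
```

```text
foot [316.8 279.1] (((0.5610081553459167, -0.009195355698466301), 0.045829810202121735), array([ 0.5609678 , -0.00986103], dtype=float32), array([0.09137875, 0.08391099], dtype=float32))
t 2.85 pos [ 0.4382 -0.2284  0.2205] F [ 0.4 -0.3  0.5] gap 0.995 rel [-0.15  -0.001  0.201] [0.    0.    0.004]
[[314.56477284 291.24595525]]
```

View pics/w3.png

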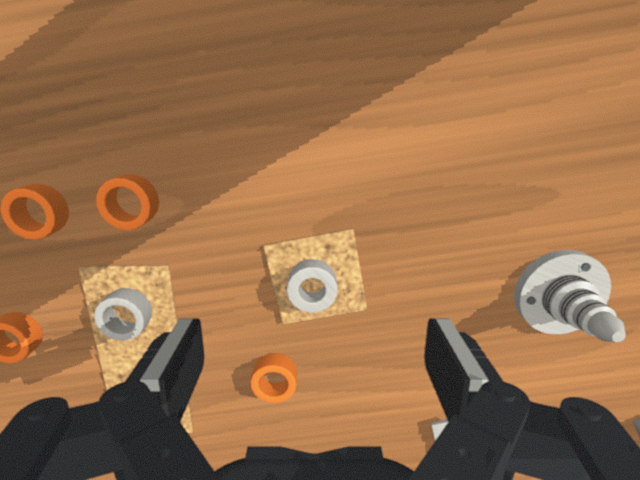

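The wrist view shows the bush centred on the square pad at (313,289), with the pad corners clear and an orange ring at (274,378). I'll fit the top face and the post foot with fixed-radius circles.

```bash
cat >> h.py <<'E'
from scipy.optimize import least_squares
def fit(P,r,c0):
    f=least_squares(lambda p:np.hypot(*(P-p).T)-r,c0,loss='soft_l1',f_scale=5e-4)
    return f.x.round(4),np.abs(f.fun).mean().round(5),len(P)
E
python3 - <<'E'
from h import *
for n,roi,foot in(('w2.pkl',(265,225,105,110),1),('w3.pkl',(505,235,120,115),1),('w3.pkl',(283,255,60,60),0)):
    c=pickle.load(open(n,'rb'))
    if foot:
        _,P,*_=circ(c,roi,.012); P=P[P[:,0]<.561]; print('foot',fit(P,.042,[.56,-.01]))
    else:
        g=cv2.cvtColor(c['frame'],cv2.COLOR_RGB2HSV);x,y,w,h=roi
        print(g[270:310:2,313,1],g[258:322:2,313,2])
        for lo in(160,190,205):
            _,P,e,mid,pt=circ(c,roi,.028,70,lo); print(lo,e,mid,pt,fit(P[P[:,0]>.511],.023,[.511,-.241]),fit(P,.023,[.511,-.241]))
E
```

```text
foot (array([ 0.5579, -0.0093]), np.float64(0.00044), 119)
foot (array([ 0.556 , -0.0141]), np.float64(0.00109), 134)
[ 13  13  12  15  58 120 125 120 127 120 118  76  10  14  20  11  12  15
  14  14] [242 149 153 157 168 219 213 214 217 217 168 183 192 177 171 177 160 145
 122 124 129 139 184 219 212 212 208 209 203 219 215 188]
160 ((0.5055782198905945, -0.24306416511535645), 0.02639317885041237) [ 0.505928   -0.24307908] [0.05161956 0.04543981] (array([ 0.5084, -0.2433]), np.float64(0.00031), 64) (array([ 0.5083, -0.2426]), np.float64(0.00134), 152)
190 ((0.5096262097358704, -0.24234998226165771), 0.022990187630057335) [ 0.5092404  -0.24271335] [0.04499474 0.04470834] (array([ 0.5083, -0.243 ]), np.float64(0.00044), 62) (array([ 0.5094, -0.2428]), np.float64(0.00095), 134)
205 ((0.5096639394760132, -0.24271348118782043), 0.022461632266640663) [ 0.5095694  -0.24244083] [0.04433671 0.04416332] (array([ 0.5078, -0.2426]), np.float64(0.00068), 69) (array([ 0.5092, -0.2426]), np.float64(0.0014), 137)
```

Emit:
{"name": "jog_arm", "arguments": {"series": [[-0.143,-0.006,0.2,0,0,0,0],[-0.143,-0.006,0.2,0,0,0,0],[-0.143,-0.006,0.2,0,0,0,0],[-0.143,-0.006,0.2,0,0,0,0],[-0.143,-0.006,0.2,0,0,0,0],[-0.143,-0.006,0.2,0,0,0,0]]}}

```text
t: 3.45
tool_pos: [0.5079, -0.2441, 0.1218]
tcp_rot: [0.001, 0.081, 0.997, -0.0]
contact_force: [-0.1, 0.3, -0.2]
finger_gap: 1.003
finger_force: 0.0
```

Run:
```python
from h import *
c=wristcam();pickle.dump(c,open('w4.pkl','wb'));cv2.imwrite('pics/w4.png',c['frame'][:,:,::-1])
p=[.5085,-.2428]
u=proj(c,[[*p,.028]])[0];print(u)
x,y=(u-65).astype(int)
for lo in(170,190,205):
    m,P,e,mid,pt=circ(c,(x,y,130,130),.028,70,lo);print(lo,m,e,mid,pt,fit(P[P[:,0]>p[0]],.023,p),fit(P,.023,p))
rel([*p,.03],80.7)
```

```text
[318.67990019 254.72176606]
170 [322.2 250.5] ((0.5075473785400391, -0.24219214916229248), 0.024918051436543465) [ 0.50904423 -0.24287489] [0.04509059 0.04521108] (array([ 0.5083, -0.2432]), np.float64(0.00033), 102) (array([ 0.5089, -0.2426]), np.float64(0.0008), 237)
190 [319.1 254.9] ((0.5095248222351074, -0.24260595440864563), 0.02279319427907467) [ 0.5092486 -0.2427808] [0.04468179 0.04421304] (array([ 0.5081, -0.2429]), np.float64(0.00049), 103) (array([ 0.5094, -0.2429]), np.float64(0.001), 207)
205 [315.5 254. ] ((0.5084486603736877, -0.2427036613225937), 0.021691469475626945) [ 0.508293   -0.24178135] [0.04239443 0.04099721] (array([ 0.5021, -0.2406]), np.float64(0.00192), 205) (array([ 0.5074, -0.2375]), np.float64(0.00462), 433)
t 3.5 pos [ 0.5078 -0.2443  0.1219] F [ 0.8 -0.1  0.2] gap 1.001 rel [-0.001  0.003  0.184] [-0.002  0.004 -0.   ]
```

View pics/w4.png

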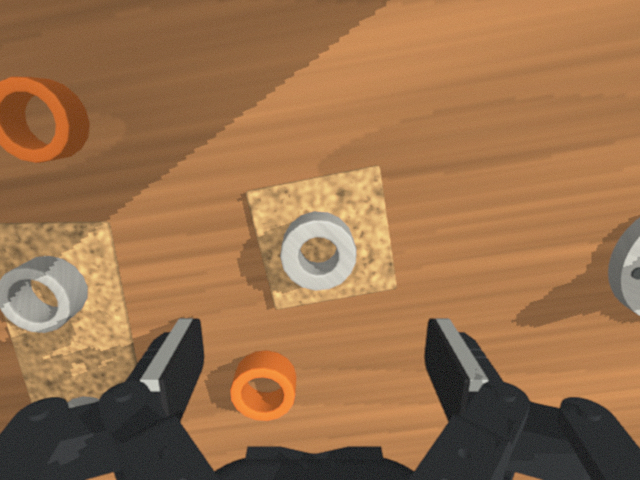

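The bush is centred at (319,250), with clear room for both fingers. Descend and grasp.

Emit:
{"name": "jog_arm", "arguments": {"series": [[-0.003,0.003,0.06,0,0,0,0.1],[-0.003,0.003,0.11,0,0,0,0.2],[-0.003,0.003,0.15,0,0,0,0.25],[-0.003,0.003,0.184,0,0,0,0.3],[-0.003,0.003,0.184,0,0,0,0.35],[-0.003,0.003,0.184,0,0,0,0.4],[-0.003,0.003,0.184,0,0,0,0.6],[-0.003,0.003,0.184,0,0,0,0.6],[-0.003,0.003,0.184,0,0,0,0.6],[-0.003,0.003,0.184,0,0,0,0.6]], "force": 50}}

```text
t: 4.5
tool_pos: [0.51, -0.2434, 0.0302]
tcp_rot: [0.001, 0.081, 0.997, -0.0]
contact_force: [-4.0, 2.7, 10.1]
finger_gap: 0.514
finger_force: 49.9
```

Run:
```python
from h import *
rel([.558,-.0093,.13],80.7)
```

```text
t 4.5 pos [ 0.51   -0.2434  0.0302] F [-4.   2.7 10.1] gap 0.514 rel [-0.019  0.477 -0.2  ] [-0.001  0.004 -0.001]
```

Emit:
{"name": "jog_arm", "arguments": {"series": [[0,0,-0.03,0,0,0,0.6],[0,0,-0.1,0,0,0,0.6],[0,0,-0.2,0,0,0,0.6],[0,0,-0.24,0,0,0,0.6],[0,0,-0.24,0,0,0,0.6],[0,0,-0.24,0,0,0,0.6]]}}

```text
t: 5.1
tool_pos: [0.5094, -0.2432, 0.1485]
tcp_rot: [0.0, 0.081, 0.997, -0.0]
contact_force: [-0.0, -0.0, -3.3]
finger_gap: 0.51
finger_force: 52.1
```

Run:
```python
from h import *
c=wristcam();pickle.dump(c,open('w5.pkl','wb'));cv2.imwrite('pics/w5.png',c['frame'][:,:,::-1])
p=c['s']['tool_pos']
print(proj(c,[p-[0,0,.002],p-[0,0,.013]]))
rel([.558,-.0093,.15],80.7)
```

```text
[[317.89031613 342.31482037]
 [317.62059191 326.655444  ]]
t 5.15 pos [ 0.5091 -0.2429  0.1477] F [-0.6  0.1 -3.1] gap 0.509 rel [-0.021  0.477 -0.005] [ 0.001 -0.001 -0.001]
```

View pics/w5.png

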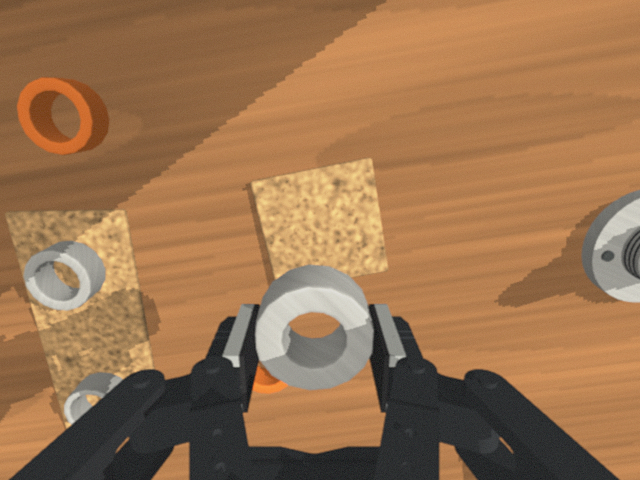

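The bush hangs level between the pads, with its top face centred near (314,340) and the bore open. Everything else is undisturbed. It weighs about 3 N. Moving above the post.

Emit:
{"name": "jog_arm", "arguments": {"series": [[-0.023,0.48,0.0,0,0,0,0.6],[-0.023,0.48,0.0,0,0,0,0.6],[-0.023,0.48,0.0,0,0,0,0.6],[-0.023,0.48,0.0,0,0,0,0.6],[-0.023,0.48,0.0,0,0,0,0.6],[-0.023,0.48,0.025,0,0,0,0.6],[-0.023,0.48,0.025,0,0,0,0.6],[-0.023,0.48,0.025,0,0,0,0.6]]}}

```text
t: 5.95
tool_pos: [0.5591, -0.0085, 0.1349]
tcp_rot: [-0.001, 0.081, 0.997, 0.0]
contact_force: [-0.2, -0.9, -2.5]
finger_gap: 0.513
finger_force: 52.3
```

Run:
```python
from h import *
from workcell import cams
c5=pickle.load(open('w5.pkl','rb'))
zt=c5['s']['tool_pos'][2]-.002;p=c5['s']['tool_pos'][:2]
for lo in(150,170,190):
    m,P,e,mid,pt=circ(c5,(250,255,128,140),zt,70,lo);print(lo,m,e,mid-p,pt,fit(P[P[:,0]>p[0]],.023,p)[0]-p)
c=wristcam();pickle.dump(c,open('w6.pkl','wb'))
q=c['s']['tool_pos'];rel([.559,-.008,.135],80.7)
print(proj(c,[[.559,-.008,.081],[.559,-.008,.012]]))
t=cams.snapshot('top');s=cams.snapshot('scene');pickle.dump((t,s),open('s6.pkl','wb'))
o=np.zeros((600,800,3),np.uint8)
def cr(c,X,w,h,f):
    x,y=(proj(c,[X])[0]-[w/2,h/2]).astype(int);print('crop org',x,y,f);return cv2.resize(c['frame'][y:y+h,x:x+w],None,fx=f,fy=f,interpolation=cv2.INTER_CUBIC)
o[:,:400]=cr(c,[*q[:2],.1],200,300,2)
o[:300,400:]=cr(t,[.559,-.008,.08],80,60,5);o[300:,400:]=cr(s,[.559,-.008,.08],80,60,5)
cv2.imwrite('pics/z6.png',o[:,:,::-1])
```

```text
150 [316.4 327.9] ((0.5044499039649963, -0.24321424961090088), 0.02673681080341339) [-0.00470696 -0.00140679] [0.05208468 0.04433294] [-0.00214523 -0.00152915]
170 [311. 314.] ((0.5023332834243774, -0.24540026485919952), 0.023919174447655678) [-0.01056007 -0.00160494] [0.03026032 0.0433751 ] [-0.01904523 -0.02152915]
190 [304.9 317.7] ((0.5066017508506775, -0.244835764169693), 0.022525718435645103) [-0.00950561 -0.00166837] [0.02802661 0.04287575] [-0.01934523 -0.02072915]
t 6.0 pos [ 0.5594 -0.0089  0.1354] F [-0.5  0.6 -2. ] gap 0.516 rel [0.001 0.002 0.001] [-0.    -0.002 -0.003]
[[317.77046437 282.90772234]
 [316.75552653 238.67902698]]
crop org 217 151 2
crop org 225 236 5
crop org 316 191 5
```

View pics/z6.png

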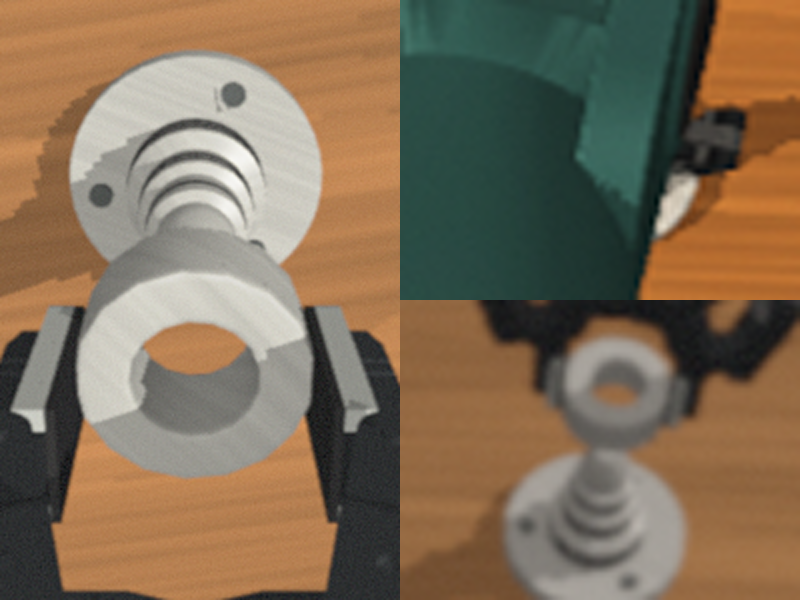

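The wrist crop shows the whole foot disc and the held bush on the same centre column, about 314. The scene crop shows the bush above the nose. Now the relative offset between bush and post.

Run:
```python
from h import *
c=pickle.load(open('w6.pkl','rb'));q=c['s']['tool_pos'];print(q)
H=cv2.cvtColor(c['frame'],cv2.COLOR_RGB2HSV)
m=((H[...,1]<75)&(H[...,2]>85)).astype(np.uint8)
k=max(cv2.findContours(m,cv2.RETR_EXTERNAL,cv2.CHAIN_APPROX_NONE)[0],key=cv2.contourArea)[:,0]
F=k[k[:,1]<245];P=cast(c,F,.012)[:,:2];print('foot',fit(P,.042,[.559,-.008]),F.min(0),F.max(0))
zt=q[2]-.002
B=k[(k[:,1]>345)&(k[:,1]<400)&(abs(k[:,0]-315)<57)];P=cast(c,B,zt)[:,:2];print('bush',fit(P,.023,q[:2]),B.min(0),B.max(0))
# bore top edge, lower arc
E=cv2.Canny(c['frame'],60,150);yy,xx=np.nonzero(E);s=(yy>345)&(yy<372)&(abs(xx-314)<32)
P=cast(c,np.c_[xx,yy][s],zt)[:,:2];print('bore24',fit(P,.012,q[:2]),'30',fit(P,.015,q[:2]))
```

```text
[ 0.55907593 -0.00848553  0.13494794]
foot (array([ 0.5591, -0.0096]), np.float64(0.0003), 189) [252 176] [377 244]
bush (array([ 0.557 , -0.0098]), np.float64(0.0002), 125) [259 352] [371 389]
bore24 (array([ 0.5585, -0.0099]), np.float64(0.0003), 108) 30 (array([ 0.5549, -0.0092]), np.float64(0.00075), 108)
```

Emit:
{"name": "jog_arm", "arguments": {"series": [[-0.002,0,0.02,0,0,0,0.6],[-0.002,0,0.04,0,0,0,0.6],[-0.002,0,0.05,0,0,0,0.6],[-0.002,0,0.056,0,0,0,0.6],[-0.002,0,0.06,0,0,0,0.6],[-0.002,0,0.064,0,0,0,0.6],[-0.002,0,0.067,0,0,0,0.6],[-0.002,0,0.07,0,0,0,0.6]]}}

```text
t: 6.9
tool_pos: [0.5609, -0.0084, 0.1008]
tcp_rot: [0.0, 0.081, 0.997, -0.0]
contact_force: [1.2, -0.0, -2.3]
finger_gap: 0.512
finger_force: 52.3
```

Run:
```python
from h import *
from workcell import readout
s=readout.observe();print(s['tool_pos'],s['contact_force'],s['ft_torque'],s['finger_gap'])
```

```text
[ 0.56085717 -0.00837516  0.10083676] [ 1.19609717 -0.04603626 -2.30379602] [-0.01700159 -0.01764915  0.0196912 ] 0.5124933623053205
```

Emit:
{"name": "jog_arm", "arguments": {"series": [[0,0,0.003,0,0,0,0.6],[0,0,0.006,0,0,0,0.6],[0,0,0.009,0,0,0,0.6],[0,0,0.012,0,0,0,0.6],[0,0,0.012,0,0,0,0.6]]}}

```text
t: 7.4
tool_pos: [0.5606, -0.0084, 0.0946]
tcp_rot: [-0.0, 0.081, 0.997, -0.0]
contact_force: [-1.1, 0.5, -1.3]
finger_gap: 0.517
finger_force: 52.3
```

Emit:
{"name": "jog_arm", "arguments": {"series": [[0,0,0.002,0,0,0,0.6],[0,0,0.004,0,0,0,0.6],[0,0,0.006,0,0,0,0.6],[0,0,0.008,0,0,0,0.6],[0,0,0.008,0,0,0,0.6]]}}

```text
t: 7.9
tool_pos: [0.5607, -0.0084, 0.0907]
tcp_rot: [-0.0, 0.081, 0.997, 0.0]
contact_force: [-0.0, 0.1, -2.6]
finger_gap: 0.512
finger_force: 52.3
```

Emit:
{"name": "jog_arm", "arguments": {"series": [[0,0,0.002,0,0,0,0.6],[0,0,0.004,0,0,0,0.6],[0,0,0.006,0,0,0,0.6],[0,0,0.008,0,0,0,0.6],[0,0,0.008,0,0,0,0.6]]}}

```text
t: 8.4
tool_pos: [0.5606, -0.0084, 0.0866]
tcp_rot: [-0.0, 0.081, 0.997, -0.0]
contact_force: [-0.1, 0.7, -2.3]
finger_gap: 0.51
finger_force: 52.3
```

Emit:
{"name": "jog_arm", "arguments": {"series": [[0,0,0.001,0,0,0,0.6],[0,0,0.002,0,0,0,0.6],[0,0,0.003,0,0,0,0.6],[0,0,0.003,0,0,0,0.6]]}}

```text
t: 8.8
tool_pos: [0.5607, -0.0084, 0.0852]
tcp_rot: [-0.0, 0.081, 0.997, -0.0]
contact_force: [0.0, -0.1, -2.6]
finger_gap: 0.515
finger_force: 52.3
```

Emit:
{"name": "jog_arm", "arguments": {"series": [[0,0,0.001,0,0,0,0.6],[0,0,0.002,0,0,0,0.6],[0,0,0.002,0,0,0,0.6]]}}

```text
t: 9.1
tool_pos: [0.5608, -0.0084, 0.0843]
tcp_rot: [0.0, 0.081, 0.997, -0.0]
contact_force: [0.1, 0.0, -1.8]
finger_gap: 0.513
finger_force: 52.4
```

Emit:
{"name": "jog_arm", "arguments": {"series": [[0,0,0.001,0,0,0,0.6],[0,0,0.002,0,0,0,0.6],[0,0,0.002,0,0,0,0.6]]}}

```text
t: 9.4
tool_pos: [0.5609, -0.0084, 0.0838]
tcp_rot: [0.0, 0.081, 0.997, -0.0]
contact_force: [-2.6, 0.5, 6.7]
finger_gap: 0.517
finger_force: 53.3
```

Emit:
{"name": "jog_arm", "arguments": {"series": [[0.001,0,0.0002,0,0,0,0.6],[0.001,0,0.0002,0,0,0,0.6]]}}

```text
t: 9.6
tool_pos: [0.5608, -0.0084, 0.0838]
tcp_rot: [0.001, 0.081, 0.997, -0.0]
contact_force: [-0.2, -0.0, 6.6]
finger_gap: 0.514
finger_force: 53.1
```

Emit:
{"name": "jog_arm", "arguments": {"series": [[0,0,0.0002,0,0,0,0.6],[0,0,0.0002,0,0,0,0.6],[0,0,0.0002,0,0,0,0.6]]}}

```text
t: 9.9
tool_pos: [0.5608, -0.0084, 0.0838]
tcp_rot: [0.001, 0.081, 0.997, -0.0]
contact_force: [-0.1, -0.1, 7.6]
finger_gap: 0.514
finger_force: 53.3
```

Emit:
{"name": "jog_arm", "arguments": {"series": [[0,0,0.0002,0,0,0,0.6],[0,0,0.0002,0,0,0,0.6],[0,0,0.0002,0,0,0,0.6],[0,0,0.0002,0,0,0,0.6],[0,0,0.0002,0,0,0,0.6],[0,0,0.0002,0,0,0,0.6],[0,0,0.0002,0,0,0,0.6],[0,0,0.0002,0,0,0,0.6],[0,0,0.0002,0,0,0,0.6],[0,0,0.0002,0,0,0,0.6],[0,0,0.0002,0,0,0,0.6],[0,0,0.0002,0,0,0,0.6],[0,0,0.0002,0,0,0,0.6],[0,0,0.0002,0,0,0,0.6]]}}

```text
t: 11.3
tool_pos: [0.5608, -0.0084, 0.0838]
tcp_rot: [0.001, 0.081, 0.997, -0.0]
contact_force: [-2.4, 0.1, 9.0]
finger_gap: 0.518
finger_force: 53.4
```

Run:
```python
from h import *
from workcell import cams
c=wristcam();s=cams.snapshot('scene')
o=np.zeros((600,800,3),np.uint8)
o[:,:400]=cv2.resize(c['frame'][150:450,215:415],None,fx=2,fy=2,interpolation=cv2.INTER_CUBIC)
x,y=(proj(s,[[.559,-.008,.06]])[0]-[40,30]).astype(int)
o[:300,400:]=cv2.resize(s['frame'][y:y+60,x:x+80],None,fx=5,fy=5,interpolation=cv2.INTER_CUBIC)
cv2.imwrite('pics/z7.png',o[:,:,::-1]);rel([.4115,.2785,.15],80.7)
```

```text
t 11.4 pos [ 0.5609 -0.0084  0.0838] F [-1.8 -0.2  8.8] gap 0.513 rel [ 0.388  0.518 -0.133] [ 0.     0.003 -0.001]
```

View pics/z7.png

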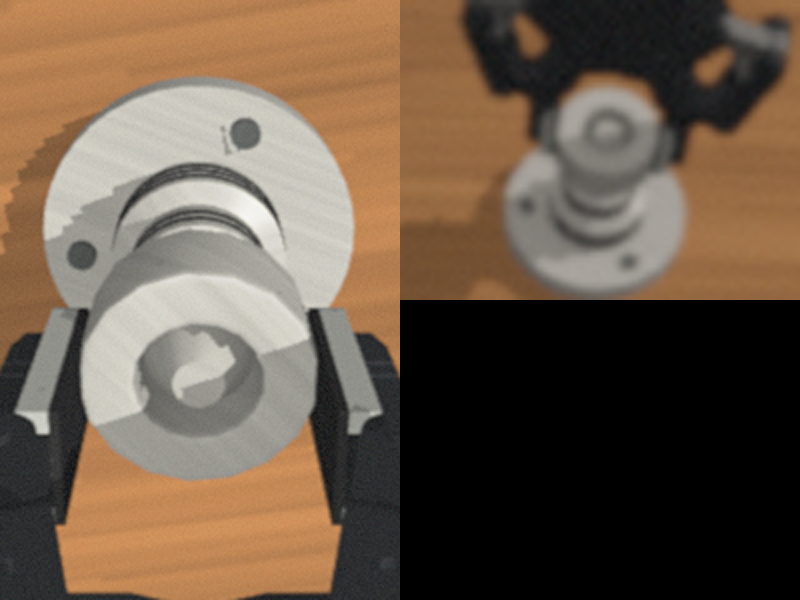

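Seen through the bore, the nose stands inside at about (315,340). The two-groove and three-groove lands are visible below the bush. The underside height is 0.0838 − 0.0242 ≈ 0.060 m, so it stopped on seat one (24 mm bore, one groove). Pressing at about 10 N lasted more than 1 s. Lift straight off, then go above compartment one.

Emit:
{"name": "jog_arm", "arguments": {"series": [[0,0,-0.005,0,0,0,0.6],[0,0,-0.02,0,0,0,0.6],[0,0,-0.05,0,0,0,0.6],[0,0,-0.1,0,0,0,0.6],[0,0,-0.15,0,0,0,0.6],[0,0,-0.17,0,0,0,0.6],[0,0,-0.17,0,0,0,0.6]]}}

```text
t: 12.1
tool_pos: [0.5608, -0.0084, 0.169]
tcp_rot: [0.001, 0.081, 0.997, -0.0]
contact_force: [1.0, 0.6, -2.6]
finger_gap: 0.509
finger_force: 52.4
```

Emit:
{"name": "jog_arm", "arguments": {"series": [[0.387,0.52,0,0,0,0,0.6],[0.387,0.52,0,0,0,0,0.6],[0.387,0.52,0,0,0,0,0.6],[0.387,0.52,0,0,0,0,0.6],[0.387,0.52,0,0,0,0,0.6],[0.387,0.52,0,0,0,0,0.6],[0.387,0.52,0,0,0,0,0.6],[0.387,0.52,0,0,0,0,0.6],[0.387,0.52,0,0,0,0,0.6],[0.387,0.52,0,0,0,0,0.6]]}}

```text
t: 13.1
tool_pos: [0.4116, 0.2788, 0.1674]
tcp_rot: [-0.0, 0.082, 0.997, -0.0]
contact_force: [0.6, -0.4, -3.3]
finger_gap: 0.515
finger_force: 52.5
```

Run:
```python
from h import *
c=wristcam();pickle.dump(c,open('w8.pkl','wb'));cv2.imwrite('pics/w8.png',c['frame'][:,:,::-1]);rel([.412,.2795,.0365],80.7)
H=cv2.cvtColor(c['frame'],cv2.COLOR_RGB2HSV)
m=((H[...,0]>18)&(H[...,0]<32)&(H[...,1]>120)&(H[...,2]>170)).astype(np.uint8)
k,_,st,ce=cv2.connectedComponentsWithStats(m)
for i in range(1,k):
    if 30<st[i,4]<400: print(st[i,4],ce[i].round(1),cast(c,ce[i],.02)[0].round(4))
print(proj(c,[[.412,.2795,.008],[.401,.2144,.02],[.422,.3426,.02]]).round(0).tolist())
```

```text
t 13.15 pos [0.4118 0.2788 0.1675] F [-0.8  0.1 -2.2] gap 0.515 rel [-0.     0.002  0.262] [-0.001 -0.001 -0.004]
99 [404.8 228.7] [0.4228 0.3426 0.02  ]
101 [226.4 229.1] [0.4019 0.2142 0.02  ]
[[317.0, 223.0], [226.0, 228.0], [405.0, 228.0]]
```

View pics/w8.png

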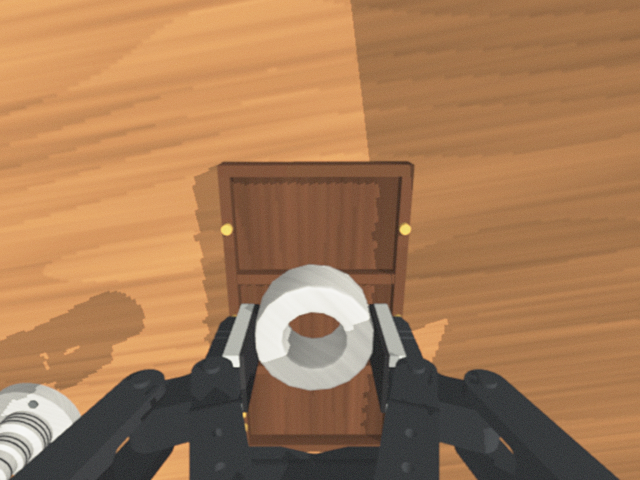

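The view shows compartment one at (231..402, 177..270), with its studs at (226,229) and (405,229), and the bush centred between them. Descending with a small correction.

Emit:
{"name": "jog_arm", "arguments": {"series": [[-0.003,0.002,0.08,0,0,0,0.6],[-0.003,0.002,0.15,0,0,0,0.6],[-0.003,0.002,0.2,0,0,0,0.6],[-0.003,0.002,0.235,0,0,0,0.6],[-0.003,0.002,0.255,0,0,0,0.6],[-0.003,0.002,0.262,0,0,0,0.6],[-0.003,0.002,0.265,0,0,0,0.6],[-0.003,0.002,0.265,0,0,0,0.6]]}}

```text
t: 13.95
tool_pos: [0.4136, 0.2804, 0.036]
tcp_rot: [0.0, 0.081, 0.997, 0.0]
contact_force: [-0.3, 1.6, -2.3]
finger_gap: 0.515
finger_force: 52.5
```

Emit:
{"name": "jog_arm", "arguments": {"series": [[0,0,0.002,0,0,0,0.6],[0,0,0.004,0,0,0,0.6],[0,0,0.006,0,0,0,0.6],[0,0,0.006,0,0,0,0.6]]}}

```text
t: 14.35
tool_pos: [0.413, 0.2804, 0.0325]
tcp_rot: [0.0, 0.081, 0.997, 0.0]
contact_force: [0.4, 0.2, -3.3]
finger_gap: 0.511
finger_force: 52.5
```

Emit:
{"name": "jog_arm", "arguments": {"series": [[0,0,0.001,0,0,0,0.6],[0,0,0.001,0,0,0,0.6]]}}

```text
t: 14.55
tool_pos: [0.4131, 0.2804, 0.0322]
tcp_rot: [0.0, 0.081, 0.997, 0.0]
contact_force: [-1.9, -1.1, 3.8]
finger_gap: 0.51
finger_force: 53.1
```

Contact with the floor, about 6 N. Release gently.

Emit:
{"name": "jog_arm", "arguments": {"series": [[0,0,0,0,0,0,0.46],[0,0,0,0,0,0,0.42],[0,0,0,0,0,0,0.38],[0,0,0,0,0,0,0.32],[0,0,0,0,0,0,0.28],[0,0,0,0,0,0,0.28],[0,0,0,0,0,0,0.28],[0,0,-0.02,0,0,0,0.28],[0,0,-0.06,0,0,0,0.28],[0,0,-0.12,0,0,0,0.28],[0,0,-0.22,0,0,0,0.28],[0.1,0,-0.32,0,0,0,0.28],[0.15,0,-0.36,0,0,0,0.28],[0.15,0,-0.36,0,0,0,0.28],[0.15,0,-0.36,0,0,0,0.28]]}}

```text
t: 16.05
tool_pos: [0.3389, 0.2928, 0.2133]
tcp_rot: [0.001, 0.081, 0.997, 0.001]
contact_force: [-0.2, 0.3, -0.7]
finger_gap: 0.718
finger_force: 0.0
```

Run:
```python
from h import *
c=wristcam();pickle.dump(c,open('w9.pkl','wb'));cv2.imwrite('pics/w9.png',c['frame'][:,:,::-1]);rel([.412,.2795,.2])
print(proj(c,[[.4125,.2785,.03]]))
```

```text
t 16.1 pos [0.3392 0.2926 0.2122] F [0.7 0.4 0.2] gap 0.722 rel [-0.148 -0.002  0.025]
[[312.5329383  296.61262307]]
```

View pics/w9.png

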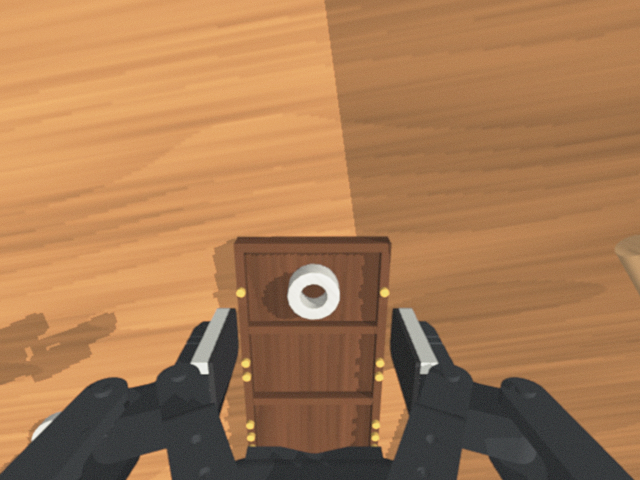

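The bush lies flat in compartment one, with its top ring near (314,293), between the studs at (241,293) and (384,293). Quick check of how well it is centred.

Run:
```python
from h import *
c=pickle.load(open('w9.pkl','rb'));H=cv2.cvtColor(c['frame'],cv2.COLOR_RGB2HSV)
m=((H[...,0]>18)&(H[...,0]<32)&(H[...,1]>120)&(H[...,2]>170)).astype(np.uint8)
k,_,st,ce=cv2.connectedComponentsWithStats(m)
S=[cast(c,ce[i],.02)[0][:2] for i in range(1,k) if st[i,4]>20 and ce[i][1]<310 and 220<ce[i][0]<400];mid=np.mean(S,0);print(len(S),mid)
g=H[270:325,314];print(g[:,2])
for lo in(150,190,215):
    _,P,e,md,pt=circ(c,(280,258,70,70),.03,90,lo);f=fit(P[P[:,0]>mid[0]],.023,mid);print(lo,e,md,pt,f,'off',f[0]-mid)
```

```text
2 [0.41323113 0.27816755]
[194 191 206 230 240 239 238 237 241 240 240 239 238 230 162 102  96 100
 100 100 100 104 101 100 102 101  99 109 126 147 151 151 147 156 174 176
 176 180 215 238 242 238 237 238 236 236 236 235 226 174 125  91  84  94
  96]
150 ((0.40841642022132874, 0.28013092279434204), 0.02707606926560402) [0.40841642 0.2794357 ] [0.05394536 0.04623049] (array([0.4119, 0.2793]), np.float64(0.00024), 67) off [-0.00133113  0.00113245]
190 ((0.40845751762390137, 0.2799360752105713), 0.02636943757534027) [0.4092035 0.2794423] [0.05093729 0.04522863] (array([0.4112, 0.2793]), np.float64(0.0003), 66) off [-0.00203113  0.00113245]
215 ((0.41190674901008606, 0.2798680067062378), 0.02283519133925438) [0.41196713 0.27939516] [0.04482818 0.0444172 ] (array([0.4107, 0.2792]), np.float64(0.00044), 66) off [-0.00253113  0.00103245]
```

Centred within about 2 mm, upright and released. Handing in.

```bash
python3 -c "
from workcell import robot
print(robot.hand_in())"
```

```text
the job is handed in; nothing more can be done
None
```

The job is done and handed in: the bush stopped on the one-groove step (24 mm bore), was pressed there at about 10 N for over a second, and now lies flat, about 2 mm off the middle of the one-stud compartment, released at about 16 s.

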